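# Re-rack the sauce pots in reverse order

### The job

The wooden serving rack will be turned round to face the guests, so move the four sauce pots from the metal store rack into its wells in reverse left-to-right order: the pot that stands leftmost in the store rack goes into the rightmost well, the next one into the second well from the right, and so on. Each pot must end up sitting flat on the bottom of its own well; keep the pots upright throughout, and leave the kitchen timer and the loose steel cup where they are.

Things in the scene. Friction and masses are not known exactly. Their poses are not given: they have to be found in the camera images.
- pot_red_centre (a point): Lidded sauce portion pot, red (frosted pale lid), 53 mm diameter at the lid, 36 mm tall, tapering to about 38 mm at the foot, 50 g nominal, rigid, lid fixed on; the top 6 mm are the lid's upright round edge (26.5 mm radius), a good place to grip; the wall below it slants. This point is its centre, 18 mm above its underside; z is up when it stands. Starts standing in the red holder.
- pot_brown_centre (a point): Lidded sauce portion pot, brown (frosted pale lid), 53 mm diameter at the lid, 36 mm tall, tapering to about 38 mm at the foot, 50 g nominal, rigid, lid fixed on; the top 6 mm are the lid's upright round edge (26.5 mm radius), a good place to grip; the wall below it slants. This point is its centre, 18 mm above its underside; z is up when it stands. Starts standing in the brown holder.
- pot_green_centre (a point): Lidded sauce portion pot, green (frosted pale lid), 53 mm diameter at the lid, 36 mm tall, tapering to about 38 mm at the foot, 50 g nominal, rigid, lid fixed on; the top 6 mm are the lid's upright round edge (26.5 mm radius), a good place to grip; the wall below it slants. This point is its centre, 18 mm above its underside; z is up when it stands. Starts standing in the green holder.
- pot_yellow_centre (a point): Lidded sauce portion pot, yellow (frosted pale lid), 53 mm diameter at the lid, 36 mm tall, tapering to about 38 mm at the foot, 50 g nominal, rigid, lid fixed on; the top 6 mm are the lid's upright round edge (26.5 mm radius), a good place to grip; the wall below it slants. This point is its centre, 18 mm above its underside; z is up when it stands. Starts standing in the yellow holder.
- holder_red: Red shallow round holder fixed on the store rack: 64 mm across, 8 mm high, inner floor 3 mm above its underside (the origin, centre of the underside); its rim rises 5 mm above that floor. Marks where the red pot stands at the start; stays there.
- holder_brown: Brown shallow round holder fixed on the store rack: 64 mm across, 8 mm high, inner floor 3 mm above its underside (the origin, centre of the underside); its rim rises 5 mm above that floor. Marks where the brown pot stands at the start; stays there.
- holder_green: Green shallow round holder fixed on the store rack: 64 mm across, 8 mm high, inner floor 3 mm above its underside (the origin, centre of the underside); its rim rises 5 mm above that floor. Marks where the green pot stands at the start; stays there.
- holder_yellow: Yellow shallow round holder fixed on the store rack: 64 mm across, 8 mm high, inner floor 3 mm above its underside (the origin, centre of the underside); its rim rises 5 mm above that floor. Marks where the yellow pot stands at the start; stays there.
- store_rack: Grey metal board, fixed, 78 x 325 mm, top 9 mm above the table, a small wire handle up to 29 mm high at each end. Origin at the centre of its underside on the table. Its long axis is y (+y is the left end seen from the robot), x points away from the robot. The four holders stand on it in a row, centres at y = +117, +39, -39, -117 mm, x = 0, in an order that varies. It may be the nearer or the farther rack.
- serving_rack: Light wooden block, fixed, 78 x 325 mm, 14 mm high, with four round wells, empty at the start, and a small wire handle up to 32 mm high at each end. Origin at the centre of its underside on the table; its long axis is y (+y is the left end seen from the robot), x points away from the robot. Wells (dark floors): 58 mm diameter, 5 mm deep (floor 9 mm above the origin), centres at y = +117, +39, -39, -117 mm, x = 0.
- kitchen_timer: Bystander: round red and white kitchen timer, 62 mm diameter, 40 mm tall, standing left of the racks; origin at the centre of its underside.
- loose_cup: Bystander: empty steel portion cup, 68 mm diameter, 42 mm tall, standing right of the racks; origin at the centre of its underside.

How it is judged (in metres and radians):
At the end, for the whole second after the job is handed in: Each of the four pots stands in the serving-rack well that mirrors its place in the store rack (leftmost to rightmost and so on): within 12 mm of the well's centre along each rack axis, sitting on the well's floor (height within about -4 / +2.5 mm), upright within 0.1 rad, released and at rest (((y of holder_red in the frame of store_rack between 0.087 and 0.147 m and y of pot_red_centre in the frame of serving_rack between -0.129 and -0.105 m) or (y of holder_red in the frame of store_rack between 0.009 and 0.069 m and y of pot_red_centre in the frame of serving_rack between -0.051 and -0.027 m) or (y of holder_red in the frame of store_rack between -0.069 and -0.009 m and y of pot_red_centre in the frame of serving_rack between 0.027 and 0.051 m) or (y of holder_red in the frame of store_rack between -0.147 and -0.087 m and y of pot_red_centre in the frame of serving_rack between 0.105 and 0.129 m)) and x of pot_red_centre in the frame of serving_rack between -0.012 and 0.012 m and z of pot_red_centre in the frame of serving_rack between 0.023 and 0.0295 m and angle between each of pot_red_centre, pot_brown_centre, pot_green_centre, pot_yellow_centre's own z axis and vertical below 0.1 rad and linear speed of each of pot_red, pot_brown, pot_green, pot_yellow below 0.02 m/s and contact force between each of pot_red, pot_brown, pot_green, pot_yellow and the fingers below 0.1 N and ((y of holder_brown in the frame of store_rack between 0.087 and 0.147 m and y of pot_brown_centre in the frame of serving_rack between -0.129 and -0.105 m) or (y of holder_brown in the frame of store_rack between 0.009 and 0.069 m and y of pot_brown_centre in the frame of serving_rack between -0.051 and -0.027 m) or (y of holder_brown in the frame of store_rack between -0.069 and -0.009 m and y of pot_brown_centre in the frame of serving_rack between 0.027 and 0.051 m) or (y of holder_brown in the frame of store_rack between -0.147 and -0.087 m and y of pot_brown_centre in the frame of serving_rack between 0.105 and 0.129 m)) and x of pot_brown_centre in the frame of serving_rack between -0.012 and 0.012 m and z of pot_brown_centre in the frame of serving_rack between 0.023 and 0.0295 m and ((y of holder_green in the frame of store_rack between 0.087 and 0.147 m and y of pot_green_centre in the frame of serving_rack between -0.129 and -0.105 m) or (y of holder_green in the frame of store_rack between 0.009 and 0.069 m and y of pot_green_centre in the frame of serving_rack between -0.051 and -0.027 m) or (y of holder_green in the frame of store_rack between -0.069 and -0.009 m and y of pot_green_centre in the frame of serving_rack between 0.027 and 0.051 m) or (y of holder_green in the frame of store_rack between -0.147 and -0.087 m and y of pot_green_centre in the frame of serving_rack between 0.105 and 0.129 m)) and x of pot_green_centre in the frame of serving_rack between -0.012 and 0.012 m and z of pot_green_centre in the frame of serving_rack between 0.023 and 0.0295 m and ((y of holder_yellow in the frame of store_rack between 0.087 and 0.147 m and y of pot_yellow_centre in the frame of serving_rack between -0.129 and -0.105 m) or (y of holder_yellow in the frame of store_rack between 0.009 and 0.069 m and y of pot_yellow_centre in the frame of serving_rack between -0.051 and -0.027 m) or (y of holder_yellow in the frame of store_rack between -0.069 and -0.009 m and y of pot_yellow_centre in the frame of serving_rack between 0.027 and 0.051 m) or (y of holder_yellow in the frame of store_rack between -0.147 and -0.087 m and y of pot_yellow_centre in the frame of serving_rack between 0.105 and 0.129 m)) and x of pot_yellow_centre in the frame of serving_rack between -0.012 and 0.012 m and z of pot_yellow_centre in the frame of serving_rack between 0.023 and 0.0295 m); the robot touches nothing.
It fails at once if a sauce pot is tipped by more than 0.6 rad (angle between any of pot_red_centre, pot_brown_centre, pot_green_centre, pot_yellow_centre's own z axis and vertical above 0.6 rad).
It fails at once if the kitchen timer or the loose steel cup is moved by more than 25 mm (distance of any of kitchen_timer, loose_cup from where it was at the start of the episode above 0.025 m).
It also fails if it takes over 120 s, if anything falls off the work surface, if the arm or the gripper's body presses on something with over 40 N, if the wrist force passes 120 N, or if a joint passes its speed limit or range.

### The arm

A 7-joint arm with a two-finger parallel gripper is mounted at the origin on a cart in front of the work surface, level with it; the furniture and walls round the work are solid. World frame = base frame: x ahead of the robot, y to its left, z up, the work surface at z = 0. Lengths are in mm, angles in rad, forces in N, time in s.
With the tool pointing down it reaches from about 425 to 950 mm from the base axis. Payload 4.7 kg.
Tool frame: the origin (TCP) lies on the centre line of the jaws, within the pads' length; the fingertips stand 17 mm ahead of it and the grasp point (between the pads) lies 2 mm behind it; y points along the fingers, x is the direction in which the jaws open and shut, and the axes are right-handed (so a half turn about y gives the same grasp; the last joint's range is limited). The gripper opens to 85 mm and grips with 20 to 120 N. Pads are 22 mm wide; open, the fingers measure 114 mm over their backs; the gripper's body (76 mm by 85 mm) begins 54 mm behind the grasp point. The pads swing forward as they close: fully open they stand 13 mm farther back than shut.
Start: joints at [-1.223, 0.469, -0.049, 1.532, 0.024, 1.141, -0.082], TCP at [248.326, 627.679, 248.335] pointing down, gripper open.
Joint ranges: [-2.59, 2.59], [-0.33, 1.99], [-1.39, 1.29], [0.1, 2.45], [-1.04, 4.18], [0.21, 1.99], [-2.66, 2.66]. Speed limits (rad/s): [2.57, 2.57, 3.14, 3.14, 3.14, 3.14, 3.14].

### API

Orientations are given as a unit quaternion [w, x, y, z].
In Python, from rig import env, ik, imaging, readout gives the robot as it stands. Calls block until the motion is done:
- env.move_to(position, orientation): joint-space move of the TCP to a pose.
- env.line_to(position, orientation=None, speed=150, stop_force=None): straight line of the TCP; orientation=None keeps the orientation; speed is the mean speed in mm/s. With stop_force (N) it stops when the force on the tool has changed by that much, and returns True; else False.
- env.set_joints(angles): joint-space move.
- env.open_jaws() and env.close_gripper(effort=None): open the fingers fully, or close them until they stop; effort is the grip in N (None keeps the last).
- env.pause(seconds).
- ik(position, orientation): joint angles nearest the present ones, or None.
- imaging.capture(name): name is "scene" or "top"; returns (picture, depth): 384x512x3 uint8, red, green, blue; 384x512 float32, mm along the optical axis (not along the pixel's ray), 0 where there is no reading.
- imaging.get_calibration(name): a dict with "camera_matrix" (3x3 intrinsics, pixels), "rvec" (rotation vector, rad) and "tvec" (3), from world to camera coordinates, as OpenCV has them. Camera axes: x right, y down, z forward; pixel columns grow to the right and rows downward; lengths in mm; the calibration is good to about 2 mm. A picture is of the moment at which its call begins. get_calibration takes no time and is no camera call.
A pose or a line that the arm cannot do raises env.Unreachable and nothing moves.
- env.close_job(): hands the job in, once; it reports no verdict.
Readings, each from a call of its own:
- readout.current_clock(): time.
- readout.current_joint_pos(): joint angles.
- readout.current_joint_velocities(): joint speeds.
- readout.current_effort(): joint torques, N m.
- readout.current_eef_pos(): TCP position.
- readout.current_ee_rot(): TCP orientation.
- readout.current_force(): force on the tool from outside, world axes, zero at the start.
- readout.current_ft_torque(): the same for the moment, N m.
- readout.current_grip_width(): opening from 0.0 (shut) to 1.0 (fully open).
Only numpy, scipy, OpenCV 4.12 (cv2) and the standard library are available. Lean on these libraries where they do the work, as an engineer would, in place of code of your own. Each camera call takes 0.05 s, during which the arm holds its last target.

## Working session

There is one attempt and no reset: what is moved stays moved. The work goes in short steps, each a Python script; the robot and the scene stay as the last script left them, time stands still between calls to the robot, and variables do not carry over. Pictures are saved under pics/ and viewed, and the job is handed in when it is done.

```bash
ls; mkdir -p pics
python3 - <<'E'
from rig import env, ik, imaging, readout
import cv2, numpy as np
for n in ("scene","top"):
    p,d=imaging.capture(n); cv2.imwrite(f"pics/{n}0.png",p[:,:,::-1]); np.savez(f"{n}0.npz",p=p,d=d)
    c=imaging.get_calibration(n); R=cv2.Rodrigues(np.array(c["rvec"],float))[0]
    print(n,c["camera_matrix"],(-R.T@np.array(c["tvec"]).ravel()).round(),R.round(2).tolist(),(d==0).mean())
print(readout.current_ee_rot(),readout.current_clock(),readout.current_grip_width())
E
```

```text
pics
scene [[368.04998852   0.         257.11755758]
 [  0.         368.04998852 187.93885775]
 [  0.           0.           1.        ]] [107. 767. 820.] [[-0.86, -0.51, -0.0], [-0.34, 0.57, -0.74], [0.38, -0.64, -0.67]] 0.0042266845703125
top [[475.89478781   0.         252.56449776]
 [  0.         475.89478781 187.4423264 ]
 [  0.           0.           1.        ]] [ 447.    9. 1258.] [[0.02, -1.0, -0.0], [-1.0, -0.02, -0.07], [0.07, 0.0, -1.0]] 0.00396728515625
[-0.58441976  0.58516109  0.39702083 -0.39801319] 0.1 1.0003338121428866
```

View pics/scene0.png

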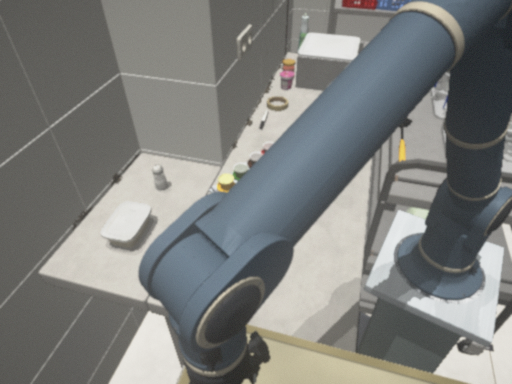

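View pics/top0.png

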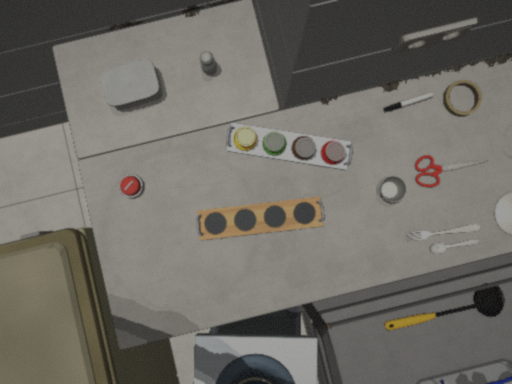

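The top view has the store rack as the farther one. Left to right it holds yellow (245,138), green (274,142), brown (304,147) and red (333,152). The empty wooden rack is nearer, with wells at about (216,222), (245,219), (274,216) and (304,212). The timer is at (131,186) and the cup at (391,190). In the scene view the arm hides most of this. Next I'll measure positions.

```bash
cat > h.py <<'E'
import cv2, numpy as np
from rig import env, ik, imaging, readout
def cal(n):
    c=imaging.get_calibration(n); R=cv2.Rodrigues(np.array(c["rvec"],float))[0]
    return np.array(c["camera_matrix"]),R,np.array(c["tvec"],float).ravel()
def ray(n,u,v,z):
    K,R,t=cal(n); C=-R.T@t; d=R.T@np.linalg.inv(K)@np.array([u,v,1.]); return C+d*(z-C[2])/d[2]
def pt(n,u,v,dep):
    K,R,t=cal(n); return R.T@(dep*np.linalg.inv(K)@np.array([u,v,1.])-t)
E
python3 - <<'E'
from h import *
f=np.load("top0.npz");p=f["p"];d=f["d"]
cv2.imwrite("pics/crop.png",cv2.resize(p[110:250,190:360,::-1],None,fx=4.5,fy=4,interpolation=cv2.INTER_NEAREST))
hsv=cv2.cvtColor(p,cv2.COLOR_RGB2HSV)
for x,y in [(245,138),(274,142),(304,147),(333,152),(216,222),(245,219),(274,216),(304,212),(260,228),(131,186),(391,190),(290,130),(340,90),(260,105)]:
    print((x,y),p[y,x],hsv[y,x],pt("top",x,y,float(np.median(d[y-1:y+2,x-1:x+2]))).round(1))
m=((p.max(2)<75)).astype(np.uint8); m[:195]=0;m[250:]=0;m[:,:195]=0;m[:,330:]=0
n,l,s,c=cv2.connectedComponentsWithStats(m)
for i in range(1,n):
    if s[i,4]>100: print("well",s[i],c[i].round(2),ray("top",*c[i],9).round(1))
# wood
m=((hsv[...,0]<25)&(hsv[...,1]>90)&(p[...,0]>110)).astype(np.uint8); m[:190]=0;m[260:]=0;m[:,:190]=0;m[:,335:]=0
cs=max(cv2.findContours(m,0,2)[0],key=cv2.contourArea); r=cv2.minAreaRect(cs);print("wood",r,ray("top",*r[0],14).round(1))
print([ray("top",*b,14).round(0)[:2] for b in cv2.boxPoints(r)])
E
```

```text
(245, 138) [164 163 132] [ 29  50 164] [661.5  36.4  45.3]
(274, 142) [119 121 110] [ 35  23 121] [652.6 -38.4  45.1]
(304, 147) [118 116 111] [ 21  15 118] [ 640.8 -115.5   46.9]
(333, 152) [122 113 109] [  9  27 122] [ 629.5 -190.1   46. ]
(216, 222) [64 65 66] [105   8  66] [444.3 108.5   8.8]
(245, 219) [66 66 67] [120   4  67] [453.7  32.7   8.5]
(274, 216) [62 64 63] [75  8 64] [463.  -43.1   9.4]
(304, 212) [63 67 66] [83 15 67] [ 475.1 -121.6    8.3]
(260, 228) [155 125  86] [ 17 114 155] [431.   -6.9  13.5]
(131, 186) [159  61  56] [  1 165 159] [532.7 328.2  34.1]
(391, 190) [162 160 152] [ 24  16 162] [ 537.9 -351.5    1.3]
(290, 130) [136 134 128] [ 23  15 136] [693.6 -82.4  -0.9]
(340, 90) [57 58 55] [40 13 58] [ 790.3 -206.1   50.9]
(260, 105) [144 143 136] [ 26  14 144] [ 7.596e+02 -9.000e-01  5.000e-01]
well [294 203  20  20 314] [303.89 212.61] [ 473.5 -121.2    9. ]
well [265 206  20  21 312] [274.52 216.15] [462.7 -44.4   9. ]
well [235 210  20  20 305] [244.8  219.54] [452.3  33.2   9. ]
well [206 213  19  20 307] [215.04 222.78] [442.3 110.9   9. ]
wood ((259.55389404296875, 217.9647674560547), (29.166933059692383, 122.93013763427734), 83.38654327392578) [457.1  -5.3  14. ]
[array([473., 159.]), array([ 516., -160.]), array([ 441., -169.]), array([398., 148.])]
```

View pics/crop.png

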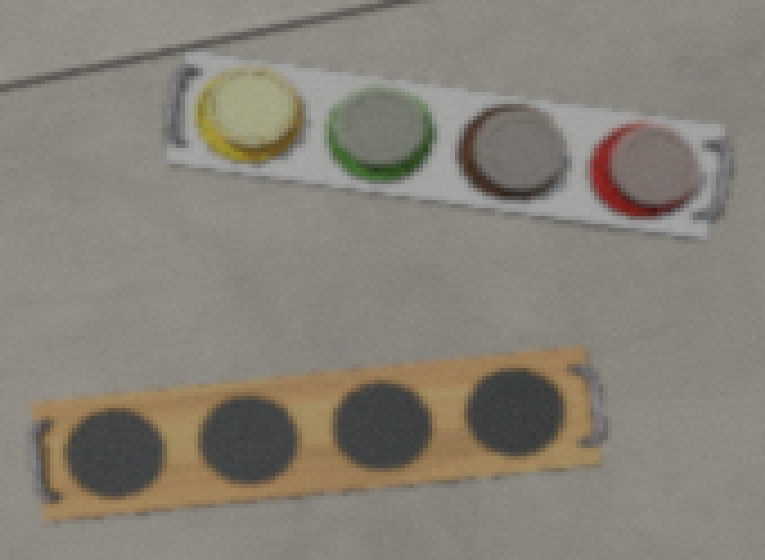

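```bash
cat >> h.py <<'E'
def xyz(n,d):
    K,R,t=cal(n); h,w=d.shape; u,v=np.meshgrid(np.arange(w),np.arange(h))
    P=np.linalg.inv(K)@np.stack([u.ravel(),v.ravel(),np.ones(h*w)])*d.ravel()-t[:,None]
    return (R.T@P).T.reshape(h,w,3)
def blobs(d,zc,lo,box):
    X=xyz("top",d); m=((X[...,2]>lo)&(X[...,2]<lo+40)).astype(np.uint8)
    k=np.zeros_like(m); k[box[1]:box[3],box[0]:box[2]]=1; m*=k
    m=cv2.medianBlur(m,3)
    n,l,s,c=cv2.connectedComponentsWithStats(m)
    return [(s[i].tolist(),c[i].round(1).tolist(),ray("top",*c[i],zc).round(1)) for i in range(1,n) if s[i,4]>80]
E
python3 - <<'E'
from h import *
f=np.load("top0.npz");p=f["p"];d=f["d"]
for b in blobs(d,46,34,(225,115,360,175)): print(b)
hsv=cv2.cvtColor(p,cv2.COLOR_RGB2HSV)
m=((p.min(2)>150)).astype(np.uint8); m[:118]=0;m[175:]=0;m[:,:220]=0;m[:,360:]=0
m=cv2.medianBlur(m,3)
cs=max(cv2.findContours(m,0,2)[0],key=cv2.contourArea); r=cv2.minAreaRect(cs);print("board",r,ray("top",*r[0],9).round(1))
print([ray("top",*b,9).round(0)[:2] for b in cv2.boxPoints(r)])
from scipy.spatial.transform import Rotation as Ro
q=readout.current_ee_rot(); print(Ro.from_quat(np.r_[q[1:],q[0]]).as_matrix().round(2).tolist())
def Q(a):
    x=np.array([np.cos(a),np.sin(a),0]);y=np.array([0,0,-1.]);z=np.cross(x,y)
    q=Ro.from_matrix(np.c_[x,y,z]).as_quat(); return np.r_[q[3],q[:3]]
for nm,pos in dict(y=(661,36),r=(630,-190)).items():
  for a in (-.15,-.15+np.pi):
    for z in (40,150): print(nm,a,z,ik([*pos,z],Q(a)))
for nm,pos in dict(w1=(442,111),w2=(452,33),w4=(473,-121)).items():
  for a in (.13,.13+np.pi):
    for z in (37,150): print(nm,a,z,ik([*pos,z],Q(a)))
E
```

```text
([236, 127, 20, 20, 324], [245.4, 136.3], array([665.9,  35.5,  46. ]))
([264, 131, 21, 20, 329], [273.7, 140.6], array([656.1, -37.6,  46. ]))
([295, 137, 21, 21, 334], [305.0, 146.9], array([ 641.4, -118.3,   46. ]))
([326, 141, 20, 20, 330], [335.4, 150.5], array([ 633.4, -196.4,   46. ]))
board ((287.4858703613281, 145.11831665039062), (20.453262329101562, 27.999126434326172), 6.842773914337158) [651.1 -75.7   9. ]
[array([617., -45.]), array([691., -53.]), array([ 686., -107.]), array([611., -99.])]
[[0.37, -0.0, -0.93], [0.93, -0.0, 0.37], [-0.0, -1.0, -0.0]]
y -0.15 40 [-0.45099592  0.72092019  0.48804031  1.74825526 -0.45260938  0.78630265
  0.10937547]
y -0.15 150 [-0.49155821  0.58628597  0.5452082   1.68795482 -0.35584448  0.96771294
  0.03403514]
y 2.991592653589793 40 [ 0.59096093  1.04258235 -1.18813566  1.68177926  1.04478974  1.18495823
  2.11053522]
y 2.991592653589793 150 [ 0.59310901  0.86212056 -1.18296378  1.61916088  0.83513282  1.24690847
  2.23634501]
r -0.15 40 [-0.14073251  0.72920334  0.54248272  1.76063588 -0.50336725  0.79388195
  0.50016463]
r -0.15 150 
[... 866 characters left out ...]
47383929  2.16590191 -0.16228168  0.7616977
  0.13775868]
w2 3.271592653589793 37 [-0.97102059  0.74515791  1.10452817  2.26204205 -1.02010773  0.79060992
 -2.1591154 ]
w2 3.271592653589793 150 [-1.05746783  0.41163306  1.12774697  2.18560601 -0.50771513  0.83828732
 -2.61982779]
w4 0.13 37 [-0.39600019  0.58565957  0.72938862  2.17450612 -0.68370635  0.62260283
  0.9589139 ]
w4 0.13 150 [-0.48417344  0.36342645  0.80568668  2.10366036 -0.36057659  0.81358615
  0.67118033]
w4 3.271592653589793 37 [-0.62250696  0.79119854  1.10403667  2.18429097 -1.0194842   0.84141729
 -1.85964127]
w4 3.271592653589793 150 [-0.6874546   0.49163402  1.12175695  2.11139982 -0.57909211  0.89001394
 -2.23806623]
```

Run:
```python
from h import *
f=np.load("top0.npz");p=f["p"];d=f["d"]
x0,y0,x1,y1=228,120,355,172;S=6
im=cv2.resize(p[y0:y1,x0:x1,::-1],None,fx=S,fy=S,interpolation=cv2.INTER_CUBIC)
a=im.copy();
X=xyz("top",d)[y0:y1,x0:x1,2]
hm=cv2.resize(np.clip(X*4,0,255).astype(np.uint8),None,fx=S,fy=S,interpolation=cv2.INTER_NEAREST)
g=cv2.cvtColor(im,cv2.COLOR_BGR2HSV)[...,1]
for nm,ch in (("sat",g),("gray",cv2.cvtColor(im,cv2.COLOR_BGR2GRAY))):
  c=cv2.HoughCircles(cv2.GaussianBlur(ch,(9,9),2),cv2.HOUGH_GRADIENT,1,120,param1=60,param2=12,minRadius=54,maxRadius=66)
  for x,y,r in (c[0] if c is not None else []):
    u,v=(x+.5)/S-.5+x0,(y+.5)/S-.5+y0
    print(nm,round(u,1),round(v,1),r/S,ray("top",u,v,48).round(1))
    cv2.circle(a,(int(x),int(y)),int(r),(255,0,255) if nm=="sat" else (255,255,0),1)
for _,c,_ in blobs(d,46,34,(225,115,360,175)): cv2.drawMarker(a,(int((c[0]-x0+.5)*S),int((c[1]-y0+.5)*S)),(0,0,255))
hh=cv2.cvtColor(hm,cv2.COLOR_GRAY2BGR)
o=np.vstack([a[:290],hh[:290]]); print(o.shape)
cv2.imwrite("pics/lids.png",o)
```

```text
sat 273.8 143.7 10.900001 [647.8 -38.   48. ]
sat 245.8 136.3 10.133333 [665.4  34.3  48. ]
sat 331.3 152.5 10.533334 [ 627.8 -185.6   48. ]
sat 303.8 146.2 10.7 [ 642.8 -115.    48. ]
gray 301.7 146.3 9.983334 [ 642.3 -109.4   48. ]
gray 331.0 154.2 9.916667 [ 623.5 -184.7   48. ]
gray 274.7 145.7 9.8 [642.6 -40.2  48. ]
(580, 762, 3)
```

View pics/lids.png

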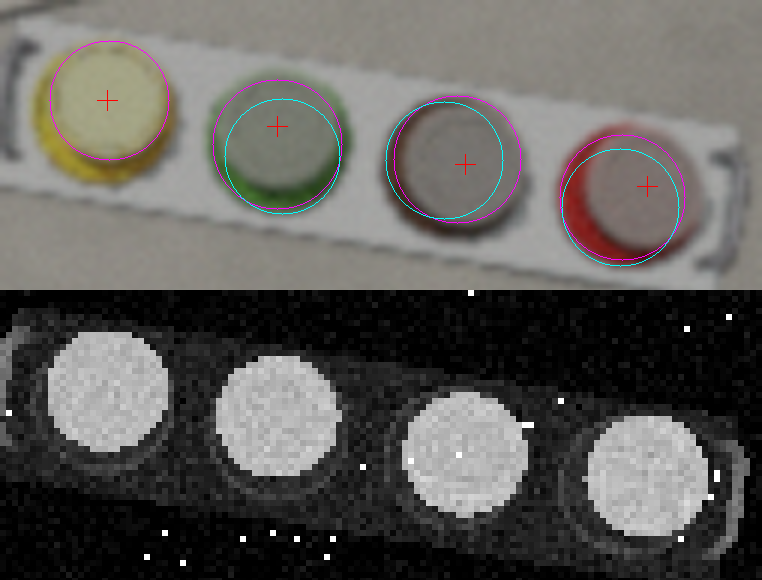

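The depth view shows four clean lid discs at pixels (245.4,136.3), (273.7,140.6), (305.0,146.9) and (335.4,150.5). The red depth crosses sit on the lids in the colour picture, while the Hough circles lock onto the holders, so I'll use the depth centroids. Yellow goes first.

```bash
cat >> h.py <<'E'
from scipy.spatial.transform import Rotation as Ro
def Q(a):
    x=np.array([np.cos(a),np.sin(a),0]);y=np.array([0,0,-1.]);z=np.cross(x,y)
    q=Ro.from_matrix(np.c_[x,y,z]).as_quat(); return np.r_[q[3],q[:3]]
QS,QW=Q(-.14),Q(.13)
POT=dict(yellow=(665.7,35.5),green=(655.9,-37.6),brown=(641.2,-118.2),red=(633.2,-196.2))
WELL=dict(yellow=(473.5,-121.2),green=(462.7,-44.4),brown=(452.3,33.2),red=(442.3,110.9))
def st(s): print(s,round(float(readout.current_clock()),1),np.round(readout.current_eef_pos(),1),np.round(readout.current_force(),1),round(float(readout.current_grip_width()),3),flush=True)
def pick(c,z=40):
    x,y=POT[c]; env.move_to([x,y,160],QS); st("above")
    print(env.line_to([x,y,z],QS,speed=100,stop_force=12)); st("down")
    env.close_gripper(effort=30); st("closed")
    env.line_to([x,y,150],QS,speed=100); st("up")
def place(c,z=37.5):
    x,y=WELL[c]; env.move_to([x,y,150],QW); st("over well")
    env.line_to([x,y,z+12],QW,speed=120)
    print(env.line_to([x,y,z-2],QW,speed=25,stop_force=3)); st("low")
    env.open_jaws(); st("open")
    env.line_to([x,y,150],QW,speed=120)
def snap(nm):
    for n in ("scene","top"):
        p,d=imaging.capture(n); np.savez(nm+n+".npz",p=p,d=d); cv2.imwrite(f"pics/{nm}_{n}.png",p[:,:,::-1])
E
python3 - <<'E'
from h import *
env.line_to([248.3,627.7,300]); 
pick("yellow"); snap("p1")
E
```

```text
above 3.2 [665.8  37.2 160. ] [-0.3  0.6 -0.1] 0.999
False
down 4.5 [666.3  35.5  40.8] [0.5 0.5 0.2] 0.997
closed 5.0 [665.9  35.5  41. ] [-1.8 -0.6  5.6] 0.591
up 6.2 [665.2  35.6 149.1] [ 0.  -0.4 -0.1] 0.593
```

View pics/p1_scene.png

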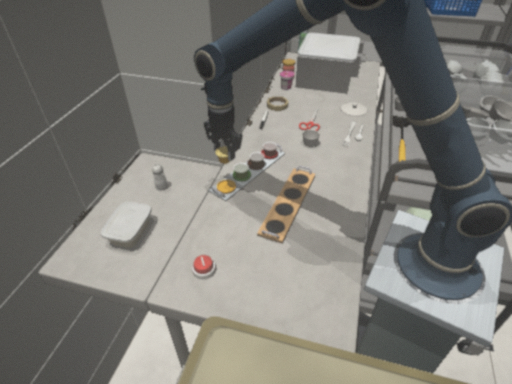

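View pics/p1_top.png

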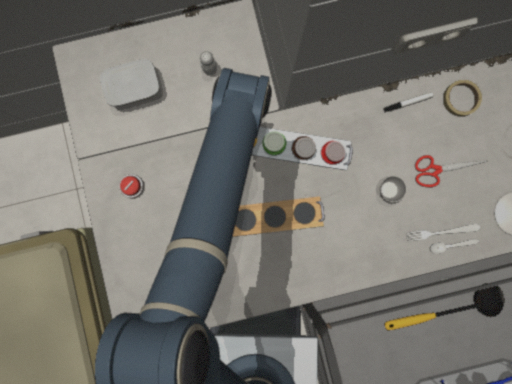

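In the scene view the yellow pot is held in the jaws at about (222,155) and its yellow holder at (226,187) is empty. The other three pots look undisturbed. The jaws and pot need a closer look.

Run:
```python
import numpy as np,cv2
p=np.load("p1scene.npz")["p"]
cv2.imwrite("pics/p1z.png",cv2.resize(p[105:205,190:320,::-1],None,fx=5.5,fy=5.5,interpolation=cv2.INTER_CUBIC))
```

```text
(no output)
```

View pics/p1z.png

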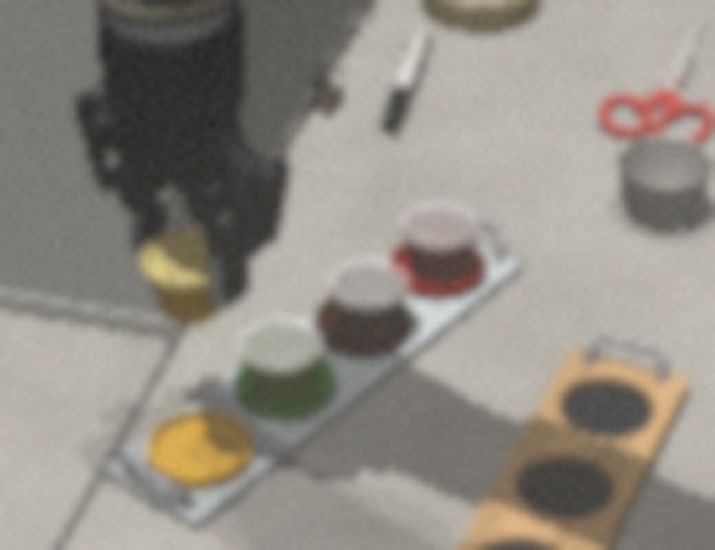

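The grip is firm. The pot may be tilted a few degrees, which is well inside the limit and should level out on the well floor. Placing it now.

Run:
```python
from h import *
place("yellow")
x,y=POT["green"]; env.move_to([x,y,160],QS)
snap("p2")
p=np.load("p2scene.npz")["p"]
cv2.imwrite("pics/p2z.png",cv2.resize(p[140:250,190:330,::-1],None,fx=5,fy=5,interpolation=cv2.INTER_CUBIC))
```

```text
over well 7.3 [ 475.2 -120.5  150.3] [ 0.8 -0.4 -0.6] 0.594
True
low 8.8 [ 473.6 -121.1   37.9] [-0.   0.2  4.6] 0.593
open 9.2 [ 473.  -120.9   37.5] [-0.6 -0.8 -0.3] 1.002
```

View pics/p2z.png

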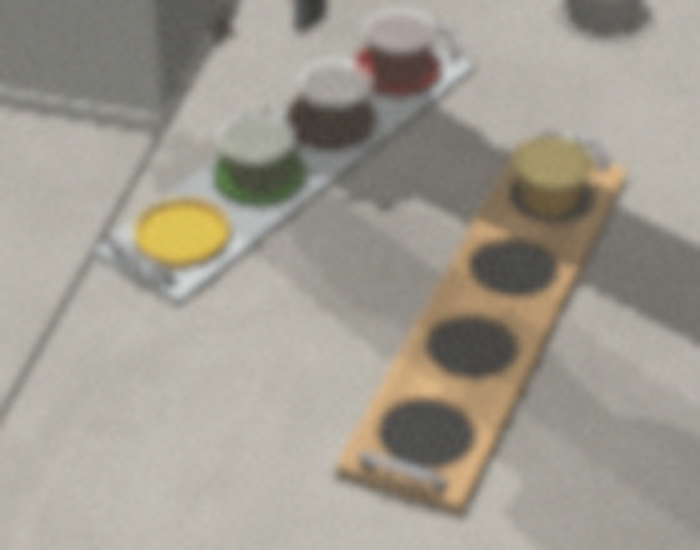

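View pics/p2_top.png

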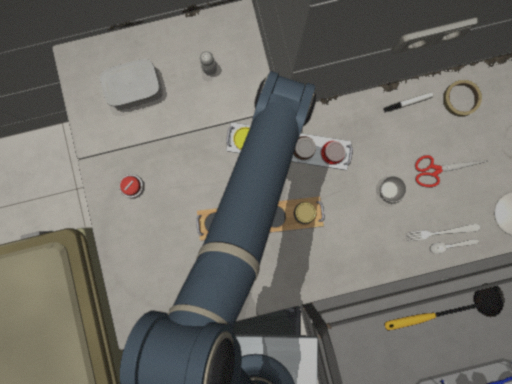

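In the close-up the yellow pot sits flat and centred in the rightmost well at about (550,180), or (308,211) in the top view. The other three are next.

Run:
```python
from h import *
for c in ("green","brown","red"):
    pick(c)
    if readout.current_grip_width()<0.5: print("LOST",c); break
    place(c)
env.move_to([450,330,250],Q(.6))
snap("p3")
d=np.load("p3top.npz")["d"]; p=np.load("p3scene.npz")["p"]
for b in blobs(d,45,34,(195,190,330,250)): print(b)
cv2.imwrite("pics/p3z.png",cv2.resize(p[140:280,180:330,::-1],None,fx=4.2,fy=4.2,interpolation=cv2.INTER_CUBIC))
```

```text
above 11.5 [655.4 -38.3 160.4] [-0.1 -1.1 -0.8] 1.0
False
down 12.8 [656.5 -37.7  40.8] [ 2.  -0.2 -0.3] 1.0
closed 13.2 [656.2 -37.6  40.7] [-1.3  0.2  4.6] 0.604
up 14.5 [655.4 -37.5 149.2] [-0.2  0.3 -0.8] 0.604
over well 15.3 [464.5 -44.3 150.5] [0.8 1.  0.3] 0.6
True
low 16.8 [462.8 -44.2  37.7] [-1.4  0.   5.2] 0.606
open 17.2 [462.2 -44.2  37.3] [-0.3  0.3  0.2] 0.997
above 19.1 [ 639.7 -117.8  158.8] [ 0.4 -0.1 -0.2] 1.0
False
down 20.4 [ 641.8 -118.4   40.8] [-0.3 -0.9 -0.2] 0.998
closed 20.9 [ 641.5 -118.2   40.7] [-1.   0.9  4.6] 0.605
up 22.1 [ 640.7 -118.   149.2] [0.6 0.6 0.1] 0.608
over well 23.1 [453.9  32.7 150.5] [ 0.6 -0.8 -0.5] 0.602
True
low 24.5 [452.3  33.4  37.7] [-1.   0.4  5.8] 0.605
open 25.0 [451.8  33.4  37.3] [ 0.4 -0.3 -0.1] 1.002
above 27.2 [ 632.9 -194.3  159.4] [0.6 0.7 0.1] 1.003
False
down 28.5 [ 633.7 -196.5   40.8] [ 0.4 -0.9 -0.2] 0.999
closed 29.0 [ 633.5 -196.2   40.7] [-1.3  1.1  5.3] 0.599
up 30.2 [ 632.8 -195.9  149.2] [-0.   0.3  0.3] 0.603
over well 31.6 [443.4 110.2 150.3] [ 0.6  0.5 -0.4] 0.602
True
low 33.0 [442.3 111.1  37.6] [-0.5 -0.6  6.2] 0.602
open 33.5 [441.7 111.   37.3] [ 0.3 -0.4  0. ] 1.001
([295, 202, 21, 21, 336], [305.1, 212.1], array([ 474. , -120.6,   45. ]))
([265, 206, 21, 21, 339], [275.2, 215.8], array([463. , -44.5,  45. ]))
([235, 209, 20, 21, 333], [244.6, 219.3], array([452.8,  33. ,  45. ]))
([204, 213, 21, 21, 336], [214.1, 222.7], array([442.5, 110.5,  45. ]))
```

```bash
ls pics
```

```text
crop.png
lids.png
p1_scene.png
p1_top.png
p1z.png
p2_scene.png
p2_top.png
p2z.png
p3_scene.png
p3_top.png
p3z.png
scene0.png
top0.png
```

View pics/p3z.png

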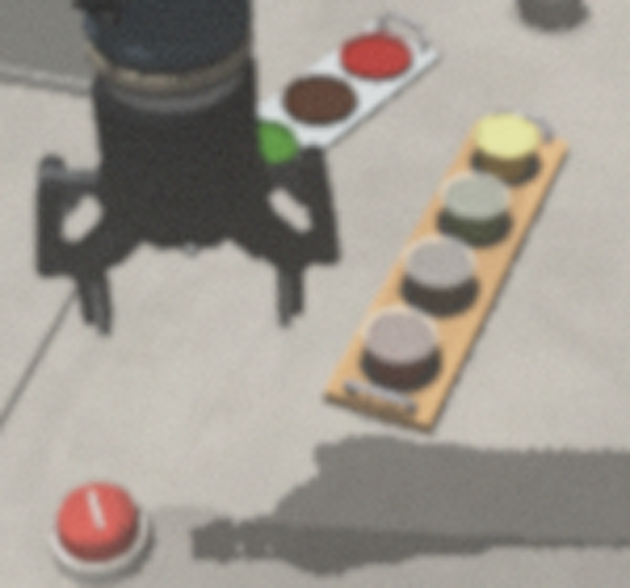

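View pics/p3_top.png

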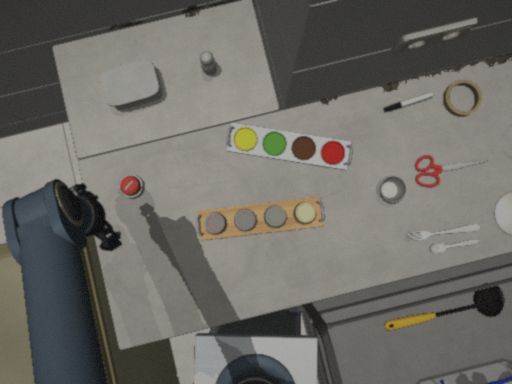

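Run:
```python
from h import *
d=np.load("p3top.npz")["d"]; X=xyz("top",d)
for u,v in [(305,212),(275,216),(245,219),(214,223)]:
    P=X[v-7:v+8,u-7:u+8].reshape(-1,3); P=P[abs(P[:,2]-np.median(P[:,2]))<8]
    A=np.c_[P[:,:2]-P[:,:2].mean(0),np.ones(len(P))]; s=np.linalg.lstsq(A,P[:,2],rcond=None)[0]
    print(np.median(P[:,2]).round(1),"tilt",np.hypot(*s[:2]).round(3))
```

```text
42.7 tilt 0.019
42.9 tilt 0.015
42.8 tilt 0.009
42.6 tilt 0.032
```

All four pots stand level in their wells, from left (214,223) to right (305,212) in the top view. The order is red, brown, green, yellow, mirroring the holders. The timer (131,186) and cup (391,190) are unmoved, and the gripper is clear of everything.

Run:
```python
from h import *
env.pause(0.5); st("end"); env.close_job()
```

```text
end 36.1 [450. 330. 250.] [0.9 0.3 0.4] 1.0
the job is handed in; nothing more can be done
```

All four pots are in the serving rack in reverse order: left to right it now holds red, brown, green, yellow. In the store rack they stood yellow, green, brown, red. I handed the job in at about 36 s, with the gripper open and clear of everything; no verdict is reported.

**Position:** in the last top view, each lid centre was within about 1 mm of the well centre I had measured.

**Height and tilt:** the lid tops are level to about 0.03 rad or better. Their depth reading is 42.6–42.9 mm, about 2 mm under the nominal 45 mm. The pots in the store rack also read about 2 mm low, so I take this as camera offset.

**Bystanders:** the timer and cup are at the same pixels as at the start.

**Disagreements:**
- My first Hough circle fit locked onto the holders instead of the lids, so I used the depth outlines for the pot positions.
- The yellow pot looked slightly tilted while held, but it sat flat once released.

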